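Unpack the stacked bench kit onto its fitted boards

TASK

Swing the steel hold-down finger up and back past upright so that it stays open, then take the stack on the rest apart from the top, one piece at a time: the wax block onto the short board, the cork block onto the middle-sized board and the sharpening stone onto the long board. Each piece must lie flat between its board's two end cleats, centred and lined up with the board so that it sits wholly on it. Leave the glue flask where it stands.

Things in the scene. Friction and masses are not known exactly. Their poses are not given: they have to be found in the camera images.
- rest: Wooden storage rest fixed to the bench: board 245 x 84 mm, 8 mm thick, with two low dark cleats (18 mm high from the bench, 166 mm apart) between which the stack of stone, cork and wax lies. A dark steel post stands at its +x end. Origin on the bench surface under the middle between the cleats; x along the board towards the post, z up. The hinge of the hold-down finger is at (118, 0, 97) mm in this frame, its axis along y.
- finger (a joint): Angle of the hold-down finger in rad: 0 = level, reaching from the post over the stack (its rubber foot just above the wax block); grows as its free end is lifted, 1.57 = upright, 2.1 = its stop, leaning back away from the stack. The hinge is stiff and the finger stays at whatever angle it is left; about 1 N at the free end moves it.
- finger_bar (a point): Centre of the black round cross bar at the free end of the steel finger, 158 mm from the hinge. The bar is 14 mm in diameter and 30 mm long, along the rest's y; it can be pinched over its two ends from above (30 mm wide) and turns in the grip while it is carried along the arc about the hinge. The steel arm is 12 mm wide and 8 mm thick. With the finger level the bar's centre is 40 mm from the stack's middle, towards the rest's -x, and 34 mm above the cork block's top.
- wax_mid (a point): Centre (half-way up) of the yellow grooved beeswax block, 34 x 55 x 21 mm, long along its own y, z up. Top of the stack, lying on the cork block, its length roughly along the rest's x.
- cork_mid (a point): Centre (half-way up) of the cork block, 85 x 55 x 30 mm, long along its own x, z up. Middle of the stack, lying on the stone, its length roughly along the rest's x.
- stone_mid (a point): Centre (half-way up) of the two-layer grey and red-brown sharpening stone, 50 x 150 x 25 mm, long along its own y, z up. Bottom of the stack, lying on the rest's board, its length roughly along the rest's x. About 0.36 kg, may vary by a quarter.
- short_board: Shortest of the three wooden boards, fixed, for the wax block: 99 x 58 mm, 8 mm thick, with a dark cleat across each end (10 mm above the board, 12 mm thick, 71 mm clear between them). Origin on the bench surface under its middle; x along its length between the cleats, z up. The long sides are open.
- mid_board: Middle-sized wooden board, fixed, for the cork block: 129 x 79 mm, 8 mm thick, with a dark cleat across each end (10 mm above the board, 12 mm thick, 101 mm clear between them). Origin on the bench surface under its middle; x along its length between the cleats, z up. The long sides are open.
- long_board: Longest wooden board, fixed, for the sharpening stone: 194 x 74 mm, 8 mm thick, with a dark cleat across each end (10 mm above the board, 12 mm thick, 166 mm clear between them). Origin on the bench surface under its middle; x along its length between the cleats, z up. The long sides are open.
- flask: White round glue flask with a tall blue cone cap, 81 mm in diameter, 222 mm high, loose, standing behind and to the right of the rest, as a bystander. Origin at the middle of its underside.
Not all that is in view belongs to the job. What is meant by the part that bears wax_mid is not red, and is the smaller of those in its own colour.

How it is judged:
By the outcome, as a careful person would: the job done as asked, in the order asked, and still so for the second after the job is handed in, with the robot touching nothing.
It also fails if it takes over 102 s, if anything falls off the work surface, if the arm or the gripper's body presses on something with over 40 N, if the wrist force passes 120 N, or if a joint passes its speed limit or range.

ROBOT

A 6-joint arm with a two-finger parallel gripper is mounted at the origin on a cart in front of the work surface, level with it; the furniture and walls round the work are solid. World frame = base frame: x ahead of the robot, y to its left, z up, the work surface at z = 0. Lengths are in m, angles in rad, forces in N, time in s.
With the tool pointing down it reaches from about 0.35 to 0.775 m from the base axis. Payload 7.3 kg.
Tool frame: the origin (TCP) lies between the finger pads; the fingertips stand 14 mm ahead of it and the grasp point (between the pads) lies 5 mm behind it; z points along the fingers, y is the line along which they close (so a half turn about z gives the same grasp; the last joint's range is limited). The gripper opens to 92 mm and grips with 3 to 60 N. Pads are 19 mm wide; open, the fingers measure 130 mm over their backs; the gripper's body (75 mm by 190 mm) begins 47 mm behind the grasp point.
Start: joints at [-1.45, 0.342, 1.524, -0, 1.275, -0.146], TCP at [0.138, -0.506, 0.217] pointing down, gripper open.
Joint ranges: [-2.53, 2.53], [-0.77, 2.02], [0.04, 2.7], [-1, 4.14], [0.28, 2.66], [-3.11, 3.11]. Speed limits (rad/s): [2.57, 2.57, 3.14, 3.14, 3.14, 3.14].

INTERFACE

Orientations are given as a 3x3 rotation matrix whose columns are the frame's x, y, z axes.
In Python, from station import read_state, read_camera, finish_job, boxes_of, silhouettes, tip_of gives the robot as it stands.
- The arm moves only by the tool send_rows, never from a script. Its argument "motion" is a list that holds one entry, the list of rows, each a list of 5 numbers: the closure in counts, from 0 (fully open) to 255 (shut), then the shift along the tool's x, y, z in m, then the turn about the tool's z in degrees. In form: [[[gripper, x, y, z, twist], ...]]. A call has 1 to 5 rows; each row is the pose to reach, as a shift and turn from the pose commanded when the call began, along the tool's axes at that moment; what a row does not reach only later rows make up. A row lasts 1/12 s, in which the tool goes at most 41.7 mm and 7.16 degrees, less where a joint would pass 70% of its speed; a pose out of reach is approached as far as the arm can. A call with a gripper value outside its range is refused whole. The fingers move at their own pace and stop on an object; the grip force is fixed at half the most. Time passes only in rows, so rows that repeat a pose let the fingers close. It gives the time, the measured TCP pose, the force, the opening and the grip force at its end, in the units of the state.
- read_state(): the state, without advancing time (a new reading comes with each control period).
- read_camera(name): name is "scene" or "top" or "wrist"; returns a dict with "color" (480x640x3 uint8, red, green, blue), "z_map" (480x640 float32, m along the optical axis (not along the pixel's ray), 0 where there is no reading), "camera_matrix" (3x3 intrinsics, pixels), "R" (3x3) and "t" (3): a world point X has camera coordinates R X + t. Camera axes: x right, y down, z forward; pixel columns grow to the right and rows downward; lengths in m; the calibration is good to about 2 mm. A picture is of the moment at which its call begins.
- finish_job(): hands the job in; it is judged then, once.
Trained networks look in a picture, given as the dict that the camera call returned (one of the last four; its "shot" number tells which), for a name from the list of things; names that differ only in an ending like _2 or _b are one class to them, and where a whole thing is asked for, a point or a joint stands for the part that bears it (a point fixed in the world has none). Each returns a list of dicts, best first, with "conf" (0 to 1); they miss things now and then, are a little off and sometimes report something else, mostly with a low value. They report only what shows in the picture. A call takes as long as a camera call. They do not tell look-alikes from the thing itself.
- boxes_of(query, picture): "xyz" ([x, y, z] in m, in world coordinates, good to about 4 mm: the middle of the surface that is visible of it).
- silhouettes(query, picture): "pixels" (480x640 bool, what is visible of it).
- tip_of(query, picture): "xyz" ([x, y, z] in m, in world coordinates, good to about 4 mm: a listed point, or the origin of a listed thing).
The state is a dict: "clock": time; "q": joint angles; "dq": joint speeds; "effort": joint torques, N m; "tcp_pos": TCP position; "tool_rot": TCP orientation; "wrist_force": force on the tool from outside, world axes, zero at the start; "ft_torque": the same for the moment, N m; "gripper_width": opening from 0.0 (shut) to 1.0 (fully open); "finger_force": force on a finger pad.
Only numpy, scipy, OpenCV 4.12 (cv2) and the standard library are available. Lean on these libraries where they do the work, as an engineer would, in place of code of your own. Each camera call takes 0.05 s, during which the arm holds its last target. There are 200 camera calls.

## Working session

There is one attempt and no reset: what is moved stays moved. The work goes in short steps, Python scripts to look and compute and a tool call to move; the robot and the scene stay as the last step left them, time stands still between calls to the robot, and variables do not carry over. Pictures are saved under pics/ and viewed, at most 14 in all, crops included, and the job is handed in when it is done.

Besides the shell and the picture viewer there is one more tool, called as a command line: name --argument value ..., lists and objects as JSON in quotes. send_rows: Moves the arm, as the interface text tells. Its arguments: {"type":"object","properties":{"motion":{"type":"array"}},"required":["motion"]}

```bash
mkdir -p pics; cat > h.py <<'E'
import numpy as np, cv2
from station import *
def save(p,n): cv2.imwrite(f'pics/{n}.png',p['color'][:,:,::-1])
def pts(p,mask=None):
    z=p['z_map']; m=z>0
    if mask is not None: m=m&mask
    v,u=np.nonzero(m); K=p['camera_matrix']; d=z[v,u]
    c=np.c_[(u-K[0,2])*d/K[0,0],(v-K[1,2])*d/K[1,1],d]
    return (c-p['t'])@p['R'], u, v
def pix(p,X):
    c=p['R']@np.array(X)+p['t']; k=p['camera_matrix']@c; return (k[:2]/k[2]).round(0)
E
python3 - <<'E'
from h import *
np.set_printoptions(precision=4,suppress=True)
for c in ['scene','top']:
    p=read_camera(c); save(p,c+'0')
    for n in ['rest','finger','finger_bar','wax_mid','cork_mid','stone_mid','short_board','mid_board','long_board','flask']:
        for r in tip_of(n,p)[:4]: print(c,n,round(r['conf'],2),np.round(r['xyz'],4),pix(p,r['xyz']))
s=read_state(); print(s['tcp_pos'],s['tool_rot'],s['clock'],s['gripper_width'])
E
```

```text
scene rest 0.97 [ 0.4802 -0.1834  0.0041] [290. 316.]Traceback (most recent call last):
  File "<stdin>", line 6, in <module>
ValueError: it knows: cork_mid, finger_bar, flask, long_board, mid_board, rest, short_board, stone_mid, wax_mid
```

```bash

python3 - <<'E'
from h import *
np.set_printoptions(precision=4,suppress=True)
for c in ['scene','top']:
    p=read_camera(c); save(p,c+'0')
    for n in ['rest','finger_bar','wax_mid','cork_mid','stone_mid','short_board','mid_board','long_board','flask']:
        for r in tip_of(n,p)[:4]: print(c,n,round(r['conf'],2),np.round(r['xyz'],4),pix(p,r['xyz']))
    for r in silhouettes('rest',p)[:1]+silhouettes('short_board',p)[:3]+silhouettes('mid_board',p)[:2]+silhouettes('long_board',p)[:2]+silhouettes('cork_mid',p)[:2]+silhouettes('wax_mid',p)[:3]+silhouettes('stone_mid',p)[:2]:
        m=r['pixels'];X,u,v=pts(p,m)
        if len(X)<20: continue
        h=np.median(X[:,2]); 
        R=cv2.minAreaRect((X[:,:2]*1000).astype(np.float32)); print(len(X),round(r['conf'],2),u.mean().round(),v.mean().round(),'zmed',h.round(4),np.round(R[0],1),np.round(R[1],1),round(R[2],1))
s=read_state(); print(s['tcp_pos'],s['tool_rot'],s['clock'],s['gripper_width'])
E
```

```text
scene rest 0.7 [ 0.4798 -0.1828  0.0052] [290. 315.]
scene finger_bar 0.7 [ 0.4439 -0.1833  0.1162] [268. 270.]
scene wax_mid 0.75 [ 0.7274 -0.2044  0.0128] [420. 322.]
scene wax_mid 0.6 [ 0.4821 -0.1846  0.0771] [290. 287.]
scene cork_mid 0.94 [ 0.4778 -0.1831  0.0502] [288. 298.]
scene stone_mid 0.61 [ 0.4893 -0.1821  0.0209] [295. 309.]
scene stone_mid 0.42 [ 0.6756 -0.367  -0.004 ] [403. 400.]
scene short_board 0.57 [ 0.5262 -0.0255  0.0014] [316. 267.]
scene mid_board 0.92 [0.5436 0.2728 0.0007] [325. 201.]
scene long_board 0.75 [0.5795 0.1309 0.001 ] [339. 229.]
scene flask 0.56 [ 0.6737 -0.3645 -0.0015] [402. 397.]
scene flask 0.56 [ 0.4909 -0.1829  0.021 ] [296. 309.]
3241 0.83 314.0 304.0 zmed 0.0109 [ 501.1 -119.2] [248.9 205.1] 6.1
539 0.63 318.0 262.0 zmed 0.0103 [527.4 -14.9] [100.   65.6] 5.0
709 0.77 324.0 199.0 zmed 0.0103 [540.4 279.1] [ 99.4 122.3] 88.6
1504 0.96 339.0 228.0 zmed 0.0099 [580.  137.4] [200.5  98.4] 8.2
613 0.68 242.0 256.0 zmed 0.0256 [358.9  14.8] [70.4 89. ] 4.9
185 0.64 427.0 323.0 zmed 0.0212 [ 739.  -206.5] [56.7 15.8] 81.2
535 0.6 290.0 288.0 z
[... 937 characters left out ...]
med 0.0075 [537.9 275.2] [ 82.  128.6] 87.2
2499 0.61 234.0 232.0 zmed 0.0071 [574.4 130.2] [193.   75.4] 8.0
425 0.69 362.0 274.0 zmed 0.0614 [ 476.3 -176.8] [88.3 54.9] 10.0
591 0.43 367.0 253.0 zmed 0.1074 [ 530.4 -178. ] [190.9  37.7] 5.3
575 0.78 289.0 325.0 zmed 0.0252 [357.8  -3.6] [70.3 43.3] 3.8
307 0.55 374.0 170.0 zmed 0.0183 [ 727.  -200.9] [53.8 35.4] 87.7
231 0.54 369.0 269.0 zmed 0.0818 [ 478.8 -181. ] [54.1 33.9] 3.3
473 0.7 365.0 272.0 zmed 0.0318 [ 482.1 -176.4] [149.2  49.6] 3.6
444 0.65 367.0 252.0 zmed 0.1088 [ 518.4 -175.7] [167.7  26.8] 3.7
[ 0.1384 -0.5064  0.2165] [[ 0.9646  0.2637  0.    ]
 [ 0.2637 -0.9646 -0.    ]
 [ 0.      0.     -1.    ]] 1.8 1.0010966650389765
```

View pics/scene0.png

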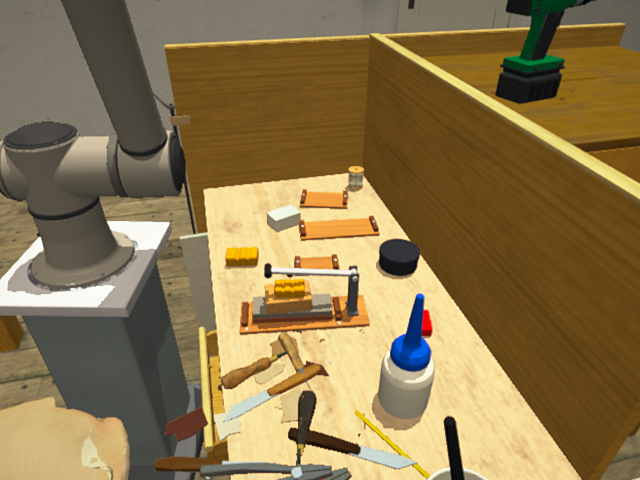

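View pics/top0.png

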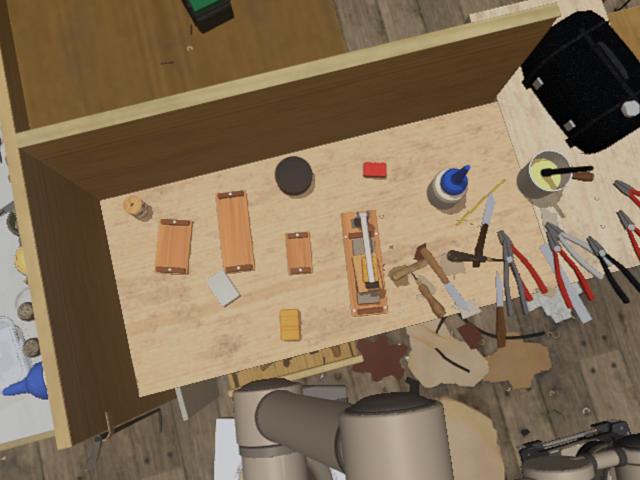

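The scene picture shows the rest near (290,316), with the finger bar at (268,270) and the small yellow wax at (290,288). The yellow block at (242,256) is bigger and the one at (425,322) is red, so both are decoys. In the top view the short, long and mid boards are at (299,254), (235,230) and (174,246), and the flask is at (442,193). I'll move above the bar and look from there.

send_rows --motion '[[[0,0.034,-0.021,0,0],[0,0.068,-0.042,0,0],[0,0.102,-0.063,0,0],[0,0.136,-0.084,0,0],[0,0.17,-0.105,0,0]]]'

```text
clock: 2.22
tcp_pos: [0.2756, -0.3589, 0.2166]
tool_rot: [[0.965, 0.263, 0.0], [0.263, -0.965, -0.0], [0.0, 0.0, -1.0]]
wrist_force: [1.9, -0.5, 0.6]
gripper_width: 0.998
finger_force: 0.0
```

send_rows --motion '[[[0,0.034,-0.021,0,0],[0,0.068,-0.042,0,0],[0,0.102,-0.063,0,0],[0,0.136,-0.084,0,0],[0,0.17,-0.105,0,0]]]'

```text
clock: 2.63
tcp_pos: [0.4121, -0.2126, 0.2168]
tool_rot: [[0.965, 0.264, 0.001], [0.264, -0.965, -0.001], [0.0, 0.001, -1.0]]
wrist_force: [-0.0, -0.8, 0.9]
gripper_width: 1.001
finger_force: 0.0
```

send_rows --motion '[[[0,0.03,-0.02,0,4.5],[0,0.03,-0.02,0.01,9],[0,0.03,-0.02,0.01,9]]]'

```text
clock: 2.88
tcp_pos: [0.4351, -0.185, 0.2053]
tool_rot: [[0.994, 0.111, -0.002], [0.111, -0.994, 0.001], [-0.002, -0.001, -1.0]]
wrist_force: [-1.0, -0.5, 1.0]
gripper_width: 0.995
finger_force: 0.0
```

```bash
cat >> h.py <<'E'
np.set_printoptions(precision=4,suppress=True)
def head(R): return np.degrees(np.arctan2(R[1,0],R[0,0]))
def plan(xyz,h=None):
    s=read_state(); R=np.array(s['tool_rot']); p=np.array(s['tcp_pos'])
    d=R.T@(np.array(xyz)-p); tw=0 if h is None else head(R)-h
    print('tcp',p,'head',round(head(R),2),'clk',s['clock'],'d',d.round(4),'twist',round(tw,2),'rows',np.linalg.norm(d)/.0405)
def rep(p,names,k=2):
    for n in names:
        for r in tip_of(n,p)[:k]: print('T',n,round(r['conf'],2),np.round(r['xyz'],4),pix(p,r['xyz']))
def rect(p,n,k=1,zr=None):
    for r in silhouettes(n,p)[:k]:
        X,u,v=pts(p,r['pixels'])
        if len(X)<20: continue
        h=np.median(X[:,2]); lo,hi=zr or (h-.004,h+.004)
        Y=X[(X[:,2]>lo)&(X[:,2]<hi)]
        if len(Y)<20: continue
        R=cv2.minAreaRect((Y[:,:2]*1000).astype(np.float32)); a=R[2]; w=R[1]
        if w[0]<w[1]: a-=90; w=w[::-1]
        print('S',n,round(r['conf'],2),len(Y),'z',np.median(Y[:,2]).round(4),'c',np.round(R[0],1),'size',np.round(w,1),'long-axis heading',round((a+90)%180-90,1))
E
python3 - <<'E'
from h import *
plan([.4395,-.187,.2],6)
p=read_camera('wrist'); save(p,'w1')
rep(p,['rest','finger_bar','wax_mid','cork_mid','stone_mid','short_board'])
rect(p,'wax_mid');rect(p,'cork_mid');rect(p,'stone_mid');rect(p,'rest',1,(.004,.012))
E
```

```text
tcp [ 0.4351 -0.185   0.2053] head 6.37 clk 2.8833 d [0.0042 0.0025 0.0053] twist 0.37 rows 0.1775468151880977
T rest 0.65 [ 0.4864 -0.1764 -0.0002] [327. 156.]
T finger_bar 0.83 [ 0.4473 -0.1817  0.1166] [327. 223.]
T wax_mid 0.92 [ 0.4821 -0.1837  0.0764] [335. 167.]
T wax_mid 0.61 [ 0.3629 -0.0056  0.0123] [141. 264.]
T short_board 0.63 [ 0.5259 -0.0246 -0.0012] [167.  93.]
S wax_mid 0.87 1954 z 0.0824 c [ 482.2 -183.8] size [55.  33.8] long-axis heading 3.5
S cork_mid 0.97 3155 z 0.0619 c [ 478.1 -179.7] size [84.8 54.9] long-axis heading 9.9
S stone_mid 0.9 2416 z 0.0318 c [ 485.8 -179.6] size [150.1  49.6] long-axis heading 4.5
S rest 0.68 8402 z 0.007 c [ 501.  -178.2] size [230.7  84.1] long-axis heading 6.3
```

View pics/w1.png

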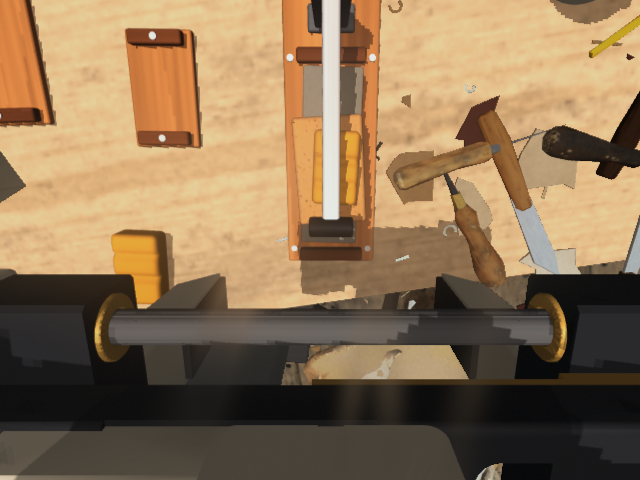

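The wrist view shows the bar at (331,227), the steel arm running up the picture, and the wax at (337,167). I need the bar's height.

```bash
python3 - <<'E'
from h import *
p=read_camera('wrist')
X,u,v=pts(p)
for a,b in [((308,356),(217,238)),((326,336),(60,70)),((326,336),(120,130)),((326,336),(190,200)),((326,336),(10,20))]:
    m=(u>=a[0])&(u<a[1])&(v>=b[0])&(v<b[1]); Y=X[m]; t=np.percentile(Y[:,2],95); Y=Y[Y[:,2]>t-.008]; print(a,b,t.round(4),Y.mean(0),Y.min(0),Y.max(0))
rect(p,'finger_bar',1,(.08,.14))
E
```

```text
(308, 356) (217, 238) 0.1213 [ 0.4456 -0.1851  0.1196] [ 0.4375 -0.1993  0.1161] [ 0.4524 -0.1711  0.1227]
(326, 336) (60, 70) 0.1073 [ 0.5482 -0.1756  0.1059] [ 0.545  -0.1788  0.1038] [ 0.5515 -0.1725  0.1083]
(326, 336) (120, 130) 0.1118 [ 0.5113 -0.1797  0.1103] [ 0.5081 -0.1829  0.108 ] [ 0.5145 -0.1764  0.1124]
(326, 336) (190, 200) 0.1168 [ 0.4661 -0.1846  0.1153] [ 0.4628 -0.188   0.1129] [ 0.4693 -0.1813  0.1176]
(326, 336) (10, 20) 0.1037 [ 0.5779 -0.1723  0.1025] [ 0.5749 -0.1755  0.101 ] [ 0.5809 -0.1693  0.1045]
S finger_bar 0.65 4759 z 0.1106 c [ 512.8 -176.6] size [148.6  29.5] long-axis heading 6.3
```

send_rows --motion '[[[0,0.01,0.001,0.035,0],[0,0.01,0.001,0.07,0],[0,0.01,0.001,0.09,0],[0,0.01,0.001,0.09,0]]]'

```text
clock: 3.87
tcp_pos: [0.4423, -0.1854, 0.1127]
tool_rot: [[0.994, 0.11, -0.007], [0.11, -0.994, 0.004], [-0.007, -0.005, -1.0]]
wrist_force: [-1.1, 0.6, -0.6]
gripper_width: 0.999
finger_force: 0.0
```

```bash
python3 - <<'E'
from h import *
plan([.445,-.185,.110],6.3)
p=read_camera('wrist'); X,u,v=pts(p)
rep(p,['finger_bar'])
m=(X[:,2]>.112)&(abs(X[:,0]-.446)<.01)&(abs(X[:,1]+.185)<.022); print(X[m].min(0),X[m].max(0),m.sum())
E
```

```text
tcp [ 0.4423 -0.1854  0.1127] head 6.3 clk 3.8667 d [ 0.0027 -0.0001  0.0027] twist -0.0 rows 0.09436860504885547
T finger_bar 0.68 [ 0.4449 -0.1799  0.1133] [318. 284.]
[ 0.4376 -0.1995  0.1122] [ 0.456  -0.1689  0.1223] 2155
```

send_rows --motion '[[[0,0.003,0,0.003,0],[150,0.003,0,0.003,0],[255,0.003,0,0.003,0],[255,0.003,0,0.003,0],[255,0.003,0,0.003,0]]]'

```text
clock: 4.38
tcp_pos: [0.448, -0.1868, 0.1141]
tool_rot: [[0.994, 0.11, 0.001], [0.11, -0.994, -0.001], [0.001, 0.001, -1.0]]
wrist_force: [0.4, -0.1, -0.6]
gripper_width: 0.756
finger_force: 0.0
```

send_rows --motion '[[[255,0,0,0,0],[255,0,0,0,0],[255,0,0,0,0]]]'

```text
clock: 4.63
tcp_pos: [0.4478, -0.1866, 0.1136]
tool_rot: [[0.994, 0.109, 0.0], [0.109, -0.994, -0.0], [0.0, 0.0, -1.0]]
wrist_force: [-0.4, -0.1, -0.3]
gripper_width: 0.543
finger_force: 0.0
```

```bash
python3 - <<'E'
from h import *
s=read_state(); p=np.array(s['tcp_pos']); print(p,head(np.array(s['tool_rot'])))
a0=.117
for a in [.114,.3,.5,.7,.9,1.1,1.3,1.5,1.7,1.9,1.98]:
    print(a, (.158*(np.cos(a0)-np.cos(a))).round(4), (-.158*(np.sin(a)-np.sin(a0))).round(4))
E
```

```text
[ 0.4478 -0.1866  0.1136] 6.2844046846711645
0.114 -0.0001 0.0005
0.3 0.006 -0.0282
0.5 0.0183 -0.0573
0.7 0.0361 -0.0833
0.9 0.0587 -0.1053
1.1 0.0853 -0.1224
1.3 0.1147 -0.1338
1.5 0.1457 -0.1392
1.7 0.1773 -0.1382
1.9 0.208 -0.1311
1.98 0.2198 -0.1265
```

send_rows --motion '[[[255,0,0,0,0],[255,0,0,0,0],[255,0,0,0,0],[255,0,0,0,0],[255,0,0,0,0]]]'

```text
clock: 5.05
tcp_pos: [0.4477, -0.1866, 0.1135]
tool_rot: [[0.994, 0.109, 0.0], [0.109, -0.994, -0.0], [0.0, 0.0, -1.0]]
wrist_force: [-0.0, -0.8, -0.8]
gripper_width: 0.178
finger_force: 0.0
```

```bash
python3 - <<'E'
from h import *
plan([.445,-.185,.110],6.3)
p=read_camera('scene'); c=p['color'][190:340,190:390]; cv2.imwrite('pics/c1.png',cv2.resize(c[:,:,::-1],(800,600),interpolation=cv2.INTER_CUBIC))
p=read_camera('wrist'); save(p,'w2')
E
```

```text
tcp [ 0.4477 -0.1866  0.1135] head 6.28 clk 5.05 d [-0.0026 -0.0019  0.0035] twist -0.02 rows 0.11685465074808012
```

View pics/c1.png

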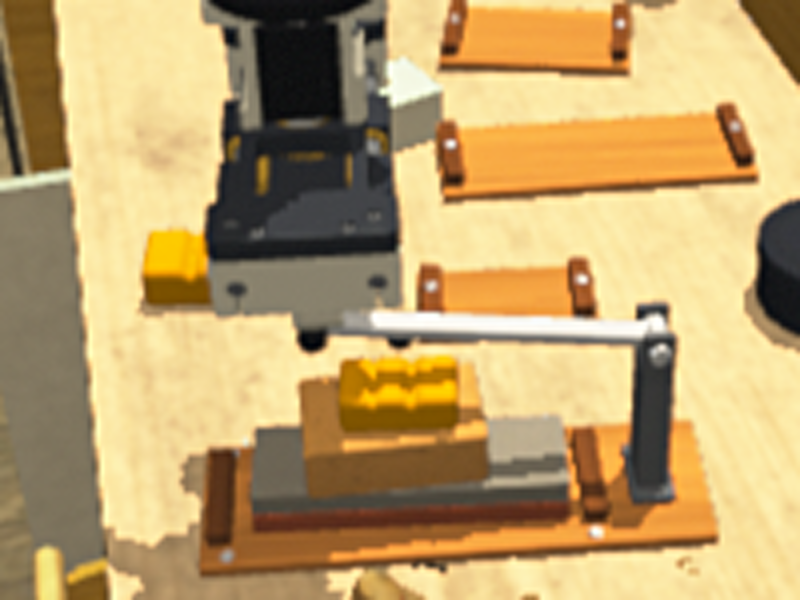

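View pics/w2.png

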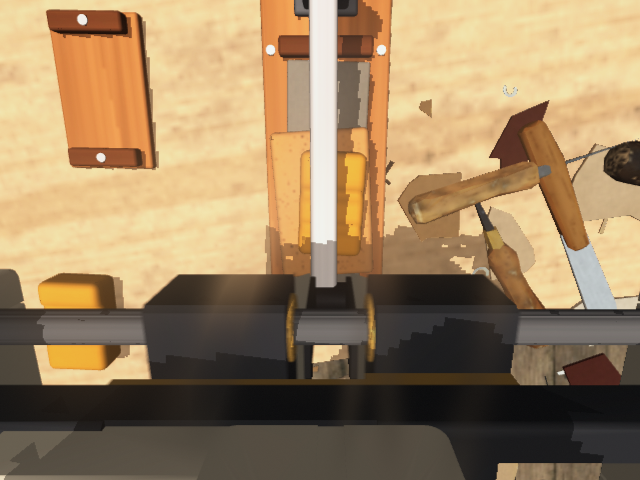

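The crop shows the gripper around the bar at about (330,325), with the finger arm undisturbed. In the wrist view the bar end, at (330,292), lies ahead of the pads. The opening reads 16 mm, which is less than the bar's 30 mm, so I'll check where the TCP projects.

```bash
python3 - <<'E'
from h import *
p=read_camera('wrist'); s=read_state(); R=np.array(s['tool_rot']);t=np.array(s['tcp_pos']);print(s['gripper_width'],s['finger_force'])
for o in [(0,0,0),(0,0,.014),(0,0,-.005),(0,.008,.014),(0,-.008,.014),(.0095,.008,.014),(0,0.015,0)]: print(o,pix(p,t+R@np.array(o)))
print(pix(p,[.445,-.185,.1153]))
print('cam centre tool frame',R.T@(-p['R'].T@p['t']-t), R.T@p['R'].T)
X,u,v=pts(p); 
for a in [(330,292),(302,300),(355,300),(305,340),(330,330),(200,300),(270,300)]:
    i=np.argmin((u-a[0])**2+(v-a[1])**2); print(a,(u[i],v[i]),X[i],R.T@(X[i]-t))
E
```

```text
0.049026253810140544 0.0
(0, 0, 0) [329. 290.]
(0, 0, 0.014) [329. 279.]
(0, 0, -0.005) [329. 294.]
(0, 0.008, 0.014) [345. 279.]
(0, -0.008, 0.014) [313. 279.]
(0.0095, 0.008, 0.014) [346. 261.]
(0, 0.015, 0) [362. 290.]
[325. 297.]
cam centre tool frame [ 0.0684  0.0005 -0.1672] [[ 0.     -0.9675 -0.2528]
 [ 1.      0.0001 -0.0001]
 [ 0.0001 -0.2528  0.9675]]
(330, 292) (np.int64(330), np.int64(292)) [ 0.4493 -0.1868  0.1194] [ 0.0015  0.0003 -0.0059]
(302, 300) (np.int64(302), np.int64(300)) [ 0.4816 -0.1772  0.2037] [ 0.0347 -0.0056 -0.0902]
(355, 300) (np.int64(355), np.int64(300)) [ 0.481  -0.1891  0.1993] [ 0.0327  0.0061 -0.0858]
(305, 340) (np.int64(305), np.int64(340)) [ 0.4731 -0.1788  0.2055] [ 0.0261 -0.005  -0.092 ]
(330, 330) (np.int64(330), np.int64(330)) [ 0.4765 -0.1839  0.2062] [ 0.0288  0.0004 -0.0927]
(200, 300) (np.int64(200), np.int64(300)) [ 0.4816 -0.157   0.2088] [ 0.0369 -0.0258 -0.0953]
(270, 300) (np.int64(270), np.int64(300)) [ 0.4834 -0.1711  0.2095] [ 0.0372 -0.0115 -0.096 ]
```

send_rows --motion '[[[255,0,0,0,0],[255,0,0,0,0]]]'

```text
clock: 5.37
tcp_pos: [0.4477, -0.1866, 0.1135]
tool_rot: [[0.994, 0.109, 0.0], [0.109, -0.994, -0.0], [0.0, 0.0, -1.0]]
wrist_force: [-0.6, 0.1, 0.4]
gripper_width: 0.007
finger_force: 0.0
```

```bash
python3 - <<'E'
from h import *
p=read_camera('wrist'); a=p['color'][200:380,210:450]; a=cv2.resize(a,(800,600),interpolation=cv2.INTER_CUBIC)[:,:,::-1]; 
q=read_camera('scene'); b=cv2.resize(q['color'][240:315,240:340],(800,600),interpolation=cv2.INTER_CUBIC)[:,:,::-1]
cv2.imwrite('pics/c2.png',cv2.resize(np.hstack([a,b]),(800,300)))
rep(q,['finger_bar']); rep(p,['finger_bar'])
X,u,v=pts(p)
for y in range(60,300,15):
    m=(abs(u-325)<4)&(abs(v-y)<3); print(y,X[m].mean(0))
E
```

```text
T finger_bar 0.76 [ 0.4442 -0.1842  0.1164] [268. 270.]
T finger_bar 0.18 [ 0.5813  0.1303 -0.0019] [339. 230.]
60 [ 0.5469 -0.1739  0.1066]
75 [ 0.541  -0.1745  0.107 ]
90 [ 0.5351 -0.1752  0.1077]
105 [ 0.5291 -0.1759  0.1083]
120 [ 0.523  -0.1765  0.1089]
135 [ 0.5169 -0.1772  0.1098]
150 [ 0.5106 -0.1779  0.1104]
165 [ 0.5044 -0.1785  0.1112]
180 [ 0.498  -0.1792  0.1118]
195 [ 0.4916 -0.1799  0.1125]
210 [ 0.4851 -0.1806  0.1132]
225 [ 0.4786 -0.1813  0.1143]
240 [ 0.4719 -0.1821  0.1149]
255 [ 0.4652 -0.1828  0.1157]
270 [ 0.4583 -0.1835  0.1163]
285 [ 0.4584 -0.1838  0.1345]
```

View pics/c2.png

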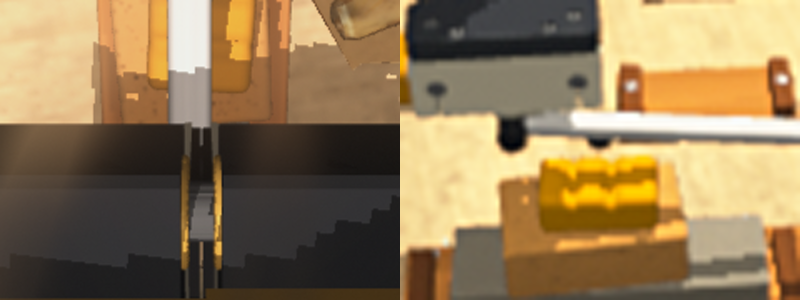

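```bash
python3 - <<'E'
from h import *
s=read_state(); R=np.array(s['tool_rot']);t=np.array(s['tcp_pos']);print(s['gripper_width'],s['clock'])
for c in ['wrist','scene','top']:
    p=read_camera(c); X,u,v=pts(p); Y=(X-t)@R
    m=(abs(Y[:,0])<.05)&(abs(Y[:,1])<.03)&(Y[:,2]>-.075)&(Y[:,2]<.02)
    Y,u,v=Y[m],u[m],v[m]; n=len(Y); print(c,n)
    for i in np.random.default_rng(0).permutation(n)[:14]: print((u[i],v[i]),Y[i].round(3))
E
```

```text
0.007155909047835439 5.5667
wrist 3471
(np.int64(327), np.int64(192)) [ 0.046 -0.001  0.001]
(np.int64(316), np.int64(215)) [ 0.036 -0.006 -0.001]
(np.int64(335), np.int64(275)) [ 0.009  0.003 -0.003]
(np.int64(336), np.int64(257)) [ 0.016  0.003 -0.001]
(np.int64(328), np.int64(233)) [ 0.028 -0.001 -0.001]
(np.int64(333), np.int64(244)) [ 0.023  0.002 -0.001]
(np.int64(314), np.int64(183)) [ 0.049 -0.007  0.003]
(np.int64(316), np.int64(251)) [ 0.02  -0.006 -0.002]
(np.int64(324), np.int64(353)) [ 0.001 -0.002 -0.055]
(np.int64(338), np.int64(368)) [-0.004  0.003 -0.056]
(np.int64(326), np.int64(264)) [ 0.014 -0.001 -0.003]
(np.int64(323), np.int64(273)) [ 0.012 -0.003 -0.01 ]
(np.int64(335), np.int64(235)) [ 0.027  0.003 -0.001]
(np.int64(333), np.int64(196)) [0.044 0.002 0.001]
scene 258
(np.int64(284), np.int64(270)) [ 0.025  0.001 -0.004]
(np.int64(279), np.int64(271)) [ 0.016  0.003 -0.004]
(np.int64(285), np.int64(270)) [ 0.027  0.001 -0.004]
(np.int64(279), np.int64(269)) [ 0.016 -0.002 -0.005]
(np.int64(293), np.int64(274)) [0.041 0.004 0.004]
(np.int64(275), np.int64(272)) [ 0.009  0.003 -0.002]
(np.int64(291), np.int64(276)) [0.037 0.004 0.009]
(np.int64(295), np.int64(269)) [ 0.045 -0.004 -0.001]
(np.int64(283), np.int64(271)) [ 0.023  0.001 -0.002]
(np.int64(293), np.int64(269)) [ 0.042 -0.005 -0.001]
(np.int64(277), np.int64(267)) [ 0.013 -0.01  -0.003]
(np.int64(294), np.int64(268)) [ 0.044 -0.007 -0.001]
(np.int64(275), np.int64(270)) [ 0.009 -0.    -0.004]
(np.int64(289), np.int64(273)) [0.034 0.001 0.003]
top 0
```

send_rows --motion '[[[255,0.002,0,-0.009,0],[255,0.004,0,-0.018,0],[255,0.006,0,-0.028,0],[255,0.006,0,-0.028,0]]]'

```text
clock: 6.05
tcp_pos: [0.4555, -0.1867, 0.1441]
tool_rot: [[0.994, 0.11, 0.004], [0.11, -0.994, -0.003], [0.004, 0.003, -1.0]]
wrist_force: [0.7, -0.4, 0.6]
gripper_width: 0.007
finger_force: 0.0
```

```bash
python3 - <<'E'
from h import *
p=read_camera('wrist'); X,u,v=pts(p)
for y in range(60,300,30):
    m=(abs(u-325)<4)&(abs(v-y)<3); print(y,X[m].mean(0))
s=read_state(); R=np.array(s['tool_rot']);t=np.array(s['tcp_pos']);Y=(X-t)@R
cv2.imwrite('pics/c3.png',cv2.resize(p['color'][240:400,200:460,::-1],(780,480),interpolation=cv2.INTER_CUBIC))
for yy in range(265,400,8): print(yy,[tuple(Y[(u==c)&(v==yy)].round(3).ravel()) for c in (315,323,329,336)])
E
```

```text
60 [ 0.5607 -0.173   0.1047]
90 [ 0.5466 -0.1746  0.1062]
120 [ 0.5322 -0.1761  0.1082]
150 [ 0.5176 -0.1777  0.1097]
180 [ 0.5026 -0.1793  0.1113]
210 [ 0.4873 -0.181   0.1132]
240 [ 0.4717 -0.1827  0.115 ]
270 [ 0.4556 -0.1844  0.1167]
265 [(np.float64(0.004), np.float64(-0.007), np.float64(0.026)), (np.float64(0.004), np.float64(-0.003), np.float64(0.027)), (np.float64(0.004), np.float64(0.0), np.float64(0.026)), (np.float64(-0.014), np.float64(0.005), np.float64(0.08))]
273 [(np.float64(-0.001), np.float64(-0.007), np.float64(0.027)), (np.float64(0.012), np.float64(-0.002), np.float64(-0.01)), (np.float64(-0.001), np.float64(0.0), np.float64(0.026)), (np.float64(-0.031), np.float64(0.005), np.float64(0.111))]
281 [(np.float64(0.037), np.float64(-0.003), np.float64(-0.085)), (np.float64(0.012), np.float64(-0.002), np.float64(-0.02)), (np.float64(0.011), np.float64(0.0), np.float64(-0.017)), (np.float64(0.011), np.float64(0.003), np.float64(-0.016))]
289 [(np.float64(0.037), np.float64(-0.003), np.float64(-0.09)), (np.float64(0.012), np.float64(-0.002), np.float64(-0.028)), (np.flo
[... 2590 characters left out ...]
-0.002), np.float64(-0.1)), (np.float64(-0.007), np.float64(-0.002), np.float64(-0.057)), (np.float64(-0.007), np.float64(0.0), np.float64(-0.057)), (np.float64(0.023), np.float64(0.002), np.float64(-0.101))]
385 [(np.float64(0.027), np.float64(-0.002), np.float64(-0.109)), (np.float64(0.027), np.float64(-0.001), np.float64(-0.109)), (np.float64(0.027), np.float64(0.001), np.float64(-0.109)), (np.float64(0.026), np.float64(0.002), np.float64(-0.108))]
393 [(np.float64(0.027), np.float64(-0.002), np.float64(-0.111)), (np.float64(0.027), np.float64(-0.0), np.float64(-0.111)), (np.float64(0.027), np.float64(0.001), np.float64(-0.111)), (np.float64(0.027), np.float64(0.002), np.float64(-0.111))]
```

View pics/c3.png

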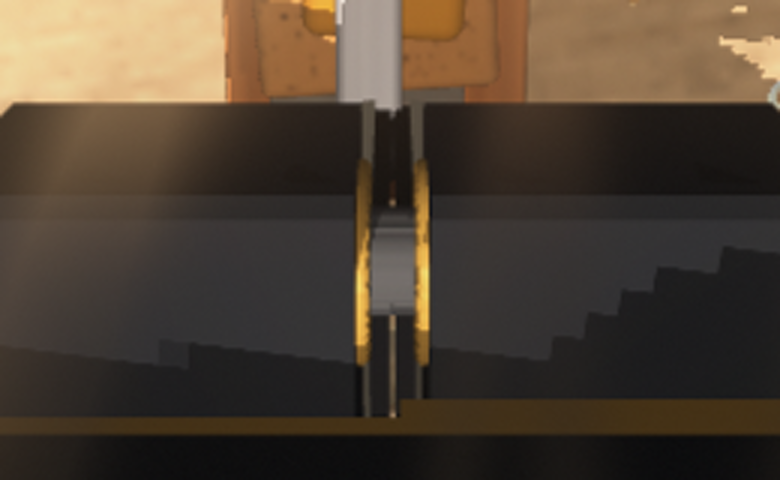

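The grip missed: the finger did not follow. The depth data suggest the fingertips end about 20 mm short of where they should. I'll open the gripper and measure the tips directly.

send_rows --motion '[[[0,0,0,0,0],[0,0,0,0,0],[0,0,0,0,0],[0,0,0,0,0],[0,0,0,0,0]]]'

```text
clock: 6.52
tcp_pos: [0.4535, -0.1859, 0.1412]
tool_rot: [[0.994, 0.109, -0.001], [0.109, -0.994, 0.0], [-0.001, -0.0, -1.0]]
wrist_force: [0.1, 0.2, -0.5]
gripper_width: 0.322
finger_force: 0.0
```

send_rows --motion '[[[0,0,0,0,0],[0,0,0,0,0],[0,0,0,0,0],[0,0,0,0,0],[0,0,0,0,0]]]'

```text
clock: 6.93
tcp_pos: [0.4537, -0.186, 0.1415]
tool_rot: [[0.994, 0.109, 0.0], [0.109, -0.994, -0.0], [-0.0, 0.0, -1.0]]
wrist_force: [1.2, -0.2, 0.1]
gripper_width: 0.681
finger_force: 0.0
```

```bash
python3 - <<'E'
from h import *
p=read_camera('wrist'); X,u,v=pts(p)
s=read_state(); R=np.array(s['tool_rot']);t=np.array(s['tcp_pos']);Y=(X-t)@R
print(t,s['gripper_width'])
for lo,hi in [(-.07,-.03),(.03,.07)]:
    m=(Y[:,1]>lo)&(Y[:,1]<hi)&(abs(Y[:,0])<.016)&(Y[:,2]<.03)&(Y[:,2]>-.05)
    print(m.sum()); 
    if m.sum():
        Z=Y[m]; print(np.percentile(Z,[0,2,50,98,100],axis=0))
        k=np.argsort(-Z[:,2])[:5]; print(Z[k],u[m][k],v[m][k])
E
```

```text
[ 0.4537 -0.1859  0.1415] 0.7226951294268279
1848
[[-0.0088 -0.0479 -0.0499]
 [-0.0075 -0.0468 -0.0477]
 [ 0.0115 -0.0354 -0.0308]
 [ 0.0121 -0.0305 -0.0106]
 [ 0.0127 -0.0303 -0.0083]]
[[ 0.0072 -0.0309 -0.0083]
 [ 0.0054 -0.0309 -0.0084]
 [ 0.0046 -0.0309 -0.0088]
 [ 0.0117 -0.0336 -0.009 ]
 [ 0.0061 -0.0308 -0.009 ]] [259 259 259 252 259] [282 286 288 273 285]
1863
[[-0.0092  0.0314 -0.0499]
 [-0.0072  0.0316 -0.0485]
 [ 0.0115  0.0366 -0.031 ]
 [ 0.0121  0.048  -0.0105]
 [ 0.0123  0.0492 -0.0076]]
[[ 0.0112  0.0354 -0.0076]
 [-0.0029  0.0321 -0.008 ]
 [-0.0023  0.032  -0.0083]
 [ 0.0114  0.0349 -0.0083]
 [ 0.011   0.0344 -0.0085]] [410 401 401 409 408] [273 303 302 273 274]
```

The tips sit at tool z of about −8 mm in both views, so the real grasp point is about 27 mm above the reported TCP. I'll apply that offset and re-grasp lower.

send_rows --motion '[[[70,-0.009,-0.002,0.02,0],[70,-0.009,-0.002,0.04,0],[70,-0.009,-0.002,0.053,0],[70,-0.009,-0.002,0.053,0],[255,-0.009,-0.002,0.053,0]]]'

```text
clock: 7.4
tcp_pos: [0.4444, -0.1848, 0.0883]
tool_rot: [[0.994, 0.109, -0.001], [0.109, -0.994, 0.001], [-0.001, -0.001, -1.0]]
wrist_force: [-0.1, -1.0, 0.6]
gripper_width: 0.688
finger_force: 0.0
```

send_rows --motion '[[[255,0,0,0,0],[255,0,0,0,0],[255,0,0,0,0],[255,0,0,0,0],[255,0,0,0,0]]]'

```text
clock: 7.82
tcp_pos: [0.4447, -0.1848, 0.0889]
tool_rot: [[0.994, 0.109, 0.0], [0.109, -0.994, 0.0], [0.0, 0.0, -1.0]]
wrist_force: [0.7, 10.0, 0.3]
gripper_width: 0.341
finger_force: 5.5
```

send_rows --motion '[[[255,0,0,0,0],[255,0,0,0,0]]]'

```text
clock: 7.98
tcp_pos: [0.4445, -0.184, 0.0885]
tool_rot: [[0.994, 0.109, -0.0], [0.109, -0.994, 0.002], [0.0, -0.002, -1.0]]
wrist_force: [1.5, 4.9, -0.2]
gripper_width: 0.322
finger_force: 30.0
```

send_rows --motion '[[[255,0.002,0,-0.014,0],[255,0.006,0,-0.028,0],[255,0.0115,0,-0.043,0],[255,0.018,0,-0.057,0],[255,0.018,0,-0.057,0]]]'

```text
clock: 8.4
tcp_pos: [0.4629, -0.1819, 0.1474]
tool_rot: [[0.994, 0.11, 0.0], [0.11, -0.994, 0.001], [0.001, -0.001, -1.0]]
wrist_force: [-2.0, 4.7, -0.6]
gripper_width: 0.323
finger_force: 30.0
```

send_rows --motion '[[[255,0.018,0,-0.026,0],[255,0.04,0,-0.048,0],[255,0.067,0,-0.065,0],[255,0.096,0,-0.0765,0],[255,0.127,0,-0.082,0]]]'

```text
clock: 8.82
tcp_pos: [0.5893, -0.168, 0.2299]
tool_rot: [[0.994, 0.11, 0.001], [0.11, -0.994, 0.001], [0.001, -0.0, -1.0]]
wrist_force: [-0.5, 1.9, -3.4]
gripper_width: 0.321
finger_force: 30.0
```

send_rows --motion '[[[255,0.016,0,0,0],[255,0.032,0,0.001,0],[255,0.062,0,0.008,0],[255,0.074,0,0.0125,0],[255,0.074,0,0.0125,0]]]'

```text
clock: 9.23
tcp_pos: [0.6663, -0.1596, 0.2163]
tool_rot: [[0.994, 0.112, 0.007], [0.112, -0.994, -0.0], [0.007, 0.001, -1.0]]
wrist_force: [3.4, 4.4, 10.6]
gripper_width: 0.323
finger_force: 30.0
```

send_rows --motion '[[[60,0,0,0,0],[60,0,0,0,0],[60,0,0,0,0],[60,0,0,0,0],[60,0,0,0,0]]]'

```text
clock: 9.65
tcp_pos: [0.6618, -0.1613, 0.2148]
tool_rot: [[0.994, 0.109, -0.001], [0.109, -0.994, -0.0], [-0.001, -0.0, -1.0]]
wrist_force: [-0.5, 0.6, -0.5]
gripper_width: 0.632
finger_force: 0.0
```

send_rows --motion '[[[60,0,0,-0.02,0],[60,0,0,-0.05,0],[60,0,0,-0.05,0]]]'

```text
clock: 9.9
tcp_pos: [0.6638, -0.1618, 0.2712]
tool_rot: [[0.994, 0.109, 0.009], [0.109, -0.994, -0.003], [0.008, 0.004, -1.0]]
wrist_force: [1.1, -0.1, 0.5]
gripper_width: 0.764
finger_force: 0.0
```

send_rows --motion '[[[60,-0.04,0,0,0],[60,-0.08,0,0,0],[60,-0.12,0,0,0],[60,-0.16,0,0,0],[60,-0.18,0,0,2.8]]]'

```text
clock: 10.32
tcp_pos: [0.4794, -0.1807, 0.2653]
tool_rot: [[0.998, 0.06, -0.001], [0.06, -0.998, -0.0], [-0.001, 0.0, -1.0]]
wrist_force: [0.8, -0.9, 1.1]
gripper_width: 0.767
finger_force: 0.0
```

send_rows --motion '[[[60,0,0,0.04,0],[60,0,0,0.07,0],[60,0,0,0.07,0]]]'

```text
clock: 10.57
tcp_pos: [0.4798, -0.1794, 0.1904]
tool_rot: [[0.998, 0.06, -0.008], [0.06, -0.998, 0.004], [-0.008, -0.005, -1.0]]
wrist_force: [-0.4, 0.4, -0.7]
gripper_width: 0.765
finger_force: 0.0
```

```bash
python3 - <<'E'
from h import *
p=read_camera('wrist'); save(p,'w4'); q=read_camera('scene'); save(q,'s4')
cv2.imwrite('pics/c4.png',np.hstack([cv2.resize(p['color'],(400,300)),cv2.resize(q['color'][200:360,200:413],(400,300))])[:,:,::-1])
rect(p,'wax_mid');rect(p,'cork_mid');rect(p,'stone_mid');rect(p,'short_board',2)
plan([.4822,-.1838,.16],3.5)
E
```

```text
S wax_mid 0.6 3236 z 0.0825 c [ 482.7 -183.8] size [54.4 33.8] long-axis heading 3.3
S cork_mid 0.72 3669 z 0.0619 c [ 478.2 -179.6] size [84.7 55. ] long-axis heading 9.8
S stone_mid 0.59 3799 z 0.0318 c [ 485.6 -179.7] size [150.6  49.8] long-axis heading 4.8
S short_board 0.63 5874 z 0.0069 c [528.4 -24.5] size [99. 59.] long-axis heading 5.5
tcp [ 0.4845 -0.1812  0.1968] head 3.5 clk 10.8667 d [-0.0025  0.0024  0.0368] twist 0.0 rows 0.9131751034647463
```

View pics/c4.png

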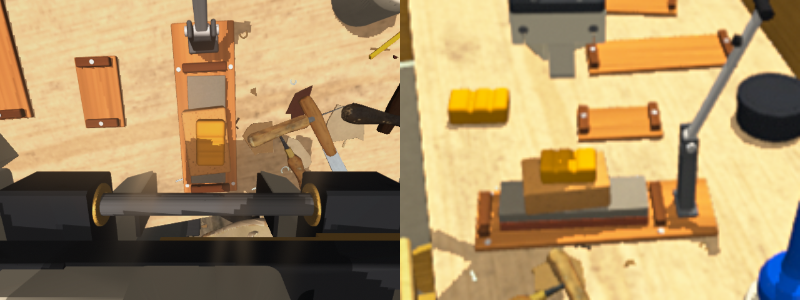

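The picture shows the finger leaning back and holding, with the wax at (210,140), cork and stone in place.

send_rows --motion '[[[60,-0.002,0.0025,0.038,0],[60,-0.002,0.0025,0.076,0],[60,-0.002,0.0025,0.114,0],[60,-0.002,0.0025,0.137,0],[60,-0.002,0.0025,0.137,0]]]'

```text
clock: 11.28
tcp_pos: [0.4794, -0.1821, 0.0545]
tool_rot: [[0.998, 0.061, -0.006], [0.061, -0.998, 0.003], [-0.006, -0.004, -1.0]]
wrist_force: [0.3, 1.0, 1.0]
gripper_width: 0.769
finger_force: 0.0
```

send_rows --motion '[[[255,0,0,0,0],[255,0,0,0,0],[255,0,0,0,0],[255,0,0,0,0],[255,0,0,0,0]]]'

```text
clock: 11.7
tcp_pos: [0.4822, -0.1837, 0.0594]
tool_rot: [[0.998, 0.061, 0.002], [0.061, -0.998, -0.001], [0.002, 0.002, -1.0]]
wrist_force: [-0.3, 0.2, -0.1]
gripper_width: 0.451
finger_force: 0.0
```

send_rows --motion '[[[255,0,0,0,0],[255,0,0,0,0],[255,0,0,0,0]]]'

```text
clock: 11.95
tcp_pos: [0.4819, -0.1836, 0.0588]
tool_rot: [[0.998, 0.061, 0.001], [0.061, -0.998, -0.001], [0.001, 0.001, -1.0]]
wrist_force: [-1.2, 0.5, 7.2]
gripper_width: 0.361
finger_force: 30.0
```

send_rows --motion '[[[255,0,0,-0.02,0],[255,0,0,-0.05,0],[255,0,0,-0.08,0],[255,0,-0.035,-0.08,0],[255,0,-0.075,-0.08,0]]]'

```text
clock: 12.37
tcp_pos: [0.4782, -0.1098, 0.1398]
tool_rot: [[0.998, 0.057, 0.005], [0.057, -0.998, -0.002], [0.004, 0.002, -1.0]]
wrist_force: [0.7, 1.1, -0.8]
gripper_width: 0.362
finger_force: 30.0
```

send_rows --motion '[[[255,0,-0.04,0,0],[255,0,-0.08,0,-2],[255,0,-0.08,0,-2],[255,0,-0.08,0,-2]]]'

```text
clock: 12.7
tcp_pos: [0.4717, -0.0268, 0.1381]
tool_rot: [[0.995, 0.1, -0.0], [0.1, -0.995, -0.0], [-0.0, 0.0, -1.0]]
wrist_force: [0.2, -0.9, -0.1]
gripper_width: 0.363
finger_force: 30.0
```

```bash
python3 - <<'E'
from h import *
p=read_camera('wrist'); save(p,'w5')
rect(p,'wax_mid',2);rect(p,'short_board',2); rect(p,'short_board',1,(.004,.03)); rep(p,['short_board','wax_mid']);rect(p,'long_board')
rect(p,'cork_mid');rect(p,'stone_mid');plan([.5265,-.0245,.06],5.5)
E
```

```text
S wax_mid 0.97 500 z 0.0247 c [359.5 -12.7] size [29.9 29.2] long-axis heading 2.4
S wax_mid 0.93 7091 z 0.1617 c [472.6 -27.2] size [54.8 34. ] long-axis heading 5.7
S short_board 0.92 7982 z 0.0069 c [528.2 -24.2] size [99.3 58.1] long-axis heading 5.6
S short_board 0.92 10104 z 0.0072 c [528.2 -24.2] size [99.2 58.1] long-axis heading 5.6
T short_board 0.67 [ 0.5281 -0.0229 -0.0018] [332. 154.]
T wax_mid 0.95 [ 0.4696 -0.0251  0.1563] [325. 311.]
T wax_mid 0.95 [ 0.3598 -0.001   0.0103] [287. 352.]
S long_board 0.85 18484 z 0.007 c [550.6 123.6] size [137.2  74.8] long-axis heading 7.8
S cork_mid 0.73 8340 z 0.0619 c [ 480.2 -178.8] size [80.7 55.4] long-axis heading 9.9
S stone_mid 0.66 4383 z 0.0317 c [ 508.  -174.7] size [105.   55.2] long-axis heading 4.2
tcp [ 0.472  -0.0294  0.1379] head 5.4 clk 13.15 d [0.0547 0.0003 0.0779] twist -0.1 rows 2.349421321648399
```

View pics/w5.png

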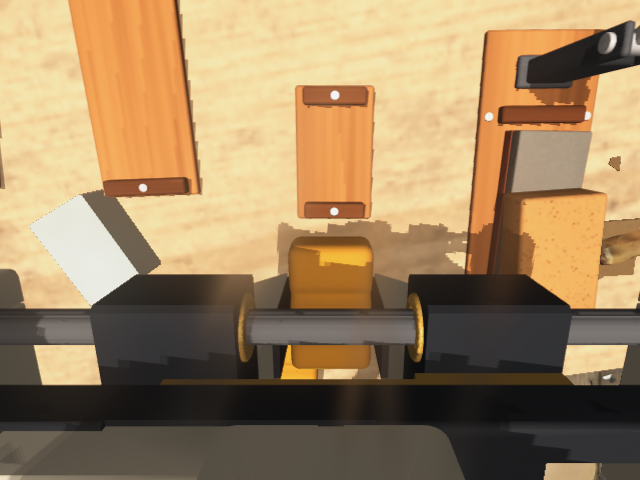

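The wrist view shows the wax held level at (331,300). The short board is ahead at (334,152), with both cleats visible.

send_rows --motion '[[[255,0.028,0.001,0,0],[255,0.056,0.002,0,0],[255,0.056,0.002,0.035,0],[255,0.056,0.002,0.07,0],[255,0.056,0.002,0.1,0]]]'

```text
clock: 13.57
tcp_pos: [0.528, -0.0255, 0.0363]
tool_rot: [[0.995, 0.095, 0.0], [0.095, -0.995, -0.0], [0.0, 0.0, -1.0]]
wrist_force: [-1.5, 0.3, -0.5]
gripper_width: 0.362
finger_force: 30.0
```

send_rows --motion '[[[255,0,0,0.01,0],[255,0,0,0.02,0],[255,0,0,0.028,0],[255,0,0,0.032,0],[255,0,0,0.032,0]]]'

```text
clock: 13.98
tcp_pos: [0.5284, -0.0254, 0.0063]
tool_rot: [[0.995, 0.096, 0.001], [0.096, -0.995, -0.0], [0.001, 0.0, -1.0]]
wrist_force: [-0.6, -0.5, -0.8]
gripper_width: 0.361
finger_force: 30.0
```

```bash
python3 - <<'E'
from h import *
p=read_camera('wrist')
rect(p,'wax_mid',2);plan([.5282,-.0264,.0045],5.6)
E
```

```text
S wax_mid 0.57 7109 z 0.03 c [529.2 -25.9] size [54.7 34. ] long-axis heading 5.7
tcp [ 0.5288 -0.0254  0.007 ] head 5.49 clk 14.0833 d [-0.0007  0.0009  0.0025] twist -0.11 rows 0.06870935757586472
```

send_rows --motion '[[[255,-0.001,-0.0015,0.001,0],[255,-0.001,-0.0015,0.002,0],[255,-0.001,-0.0015,0.002,0],[120,-0.001,-0.0015,0.002,0],[60,-0.001,-0.0015,0.002,0]]]'

```text
clock: 14.5
tcp_pos: [0.527, -0.0238, 0.0043]
tool_rot: [[0.995, 0.096, 0.001], [0.096, -0.995, -0.0], [0.001, 0.0, -1.0]]
wrist_force: [-0.5, -0.2, 0.4]
gripper_width: 0.462
finger_force: 0.0
```

send_rows --motion '[[[60,0,0,0,0],[60,0,0,0,0],[60,0,0,-0.03,0],[60,0,0,-0.07,0],[60,0,0,-0.11,0]]]'

```text
clock: 14.92
tcp_pos: [0.5259, -0.0237, 0.1145]
tool_rot: [[0.995, 0.096, -0.003], [0.096, -0.995, 0.001], [-0.003, -0.001, -1.0]]
wrist_force: [1.2, -0.0, 0.7]
gripper_width: 0.757
finger_force: 0.0
```

send_rows --motion '[[[60,-0.03,0.02,0,0],[60,-0.055,0.05,0,-2],[60,-0.055,0.09,0,-4.3],[60,-0.055,0.12,0,-4.3],[60,-0.055,0.12,0,-4.3]]]'

```text
clock: 15.33
tcp_pos: [0.4843, -0.1536, 0.1146]
tool_rot: [[0.986, 0.166, 0.003], [0.166, -0.986, -0.003], [0.002, 0.003, -1.0]]
wrist_force: [-0.1, -0.4, 0.1]
gripper_width: 0.765
finger_force: 0.0
```

```bash
python3 - <<'E'
from h import *
p=read_camera('wrist')
rect(p,'wax_mid',2);rect(p,'short_board',1,(.004,.03)); rect(p,'cork_mid');rect(p,'stone_mid');plan([.4782,-.1797,.12],9.9)
E
```

```text
S wax_mid 0.89 4519 z 0.0274 c [527.4 -24.8] size [54.8 34.9] long-axis heading 5.5
S short_board 0.89 6906 z 0.0076 c [528.5 -24.5] size [98.4 58.4] long-axis heading 5.7
S cork_mid 0.91 9466 z 0.062 c [ 487.4 -178. ] size [66.3 54.9] long-axis heading 9.9
S stone_mid 0.7 5092 z 0.0318 c [ 485.8 -179.4] size [150.1  50. ] long-axis heading 4.5
tcp [ 0.4833 -0.1474  0.1138] head 9.84 clk 15.5833 d [-0.0106  0.031  -0.0062] twist -0.06 rows 0.8220099794022195
```

The wax lies centred and aligned. Next is the cork.

send_rows --motion '[[[0,-0.0106,0.031,0,0],[0,-0.0106,0.031,0,0],[0,-0.0106,0.031,0.03,0],[0,-0.0106,0.031,0.06,0],[0,-0.0106,0.031,0.085,0]]]'

```text
clock: 16.0
tcp_pos: [0.4782, -0.1796, 0.0278]
tool_rot: [[0.985, 0.171, -0.0], [0.171, -0.985, 0.0], [-0.0, -0.0, -1.0]]
wrist_force: [0.2, 0.2, 0.9]
gripper_width: 0.996
finger_force: 0.0
```

send_rows --motion '[[[0,0,0,0,0],[255,0,0,0,0],[255,0,0,0,0],[255,0,0,0,0],[255,0,0,0,0]]]'

```text
clock: 16.42
tcp_pos: [0.4794, -0.1812, 0.0306]
tool_rot: [[0.985, 0.17, 0.003], [0.17, -0.985, -0.002], [0.002, 0.002, -1.0]]
wrist_force: [-0.7, 0.1, -0.4]
gripper_width: 0.759
finger_force: 0.0
```

send_rows --motion '[[[255,0,0,0,0],[255,0,0,0,0],[255,0,0,0,0]]]'

```text
clock: 16.67
tcp_pos: [0.4787, -0.181, 0.0297]
tool_rot: [[0.985, 0.17, 0.001], [0.17, -0.985, -0.001], [0.001, 0.001, -1.0]]
wrist_force: [-0.1, 0.7, 5.7]
gripper_width: 0.596
finger_force: 30.0
```

send_rows --motion '[[[255,0,0,-0.015,0],[255,0,0,-0.045,0],[255,0,0,-0.08,0],[255,0,0,-0.11,0],[255,0.005,-0.035,-0.11,0]]]'

```text
clock: 17.08
tcp_pos: [0.4814, -0.1511, 0.145]
tool_rot: [[0.986, 0.166, 0.012], [0.166, -0.986, -0.008], [0.01, 0.01, -1.0]]
wrist_force: [2.1, -0.7, -0.2]
gripper_width: 0.596
finger_force: 30.0
```

send_rows --motion '[[[255,0.006,-0.0375,0,0],[255,0.012,-0.075,0,0],[255,0.018,-0.1125,0,0],[255,0.024,-0.15,0,0],[255,0.03,-0.1875,0,0]]]'

```text
clock: 17.5
tcp_pos: [0.4746, 0.0459, 0.1392]
tool_rot: [[0.986, 0.169, 0.0], [0.169, -0.986, -0.0], [0.0, 0.0, -1.0]]
wrist_force: [0.8, -0.2, -0.2]
gripper_width: 0.598
finger_force: 30.0
```

send_rows --motion '[[[255,0.006,-0.0375,0,0],[255,0.012,-0.075,0,0],[255,0.018,-0.1125,0,0],[255,0.024,-0.15,0,0],[255,0.03,-0.1875,0,0]]]'

```text
clock: 17.92
tcp_pos: [0.4723, 0.236, 0.139]
tool_rot: [[0.985, 0.17, 0.0], [0.17, -0.985, -0.0], [0.0, 0.0, -1.0]]
wrist_force: [0.8, 0.2, -0.2]
gripper_width: 0.594
finger_force: 30.0
```

send_rows --motion '[[[255,0.005,-0.035,0,6.5],[255,0.005,-0.035,0,12.8],[255,0.005,-0.035,0,12.8],[255,0.005,-0.035,0,12.8]]]'

```text
clock: 18.25
tcp_pos: [0.4714, 0.2694, 0.1387]
tool_rot: [[0.999, -0.049, -0.001], [-0.049, -0.999, -0.001], [-0.001, 0.001, -1.0]]
wrist_force: [-0.7, -0.1, -1.0]
gripper_width: 0.596
finger_force: 30.0
```

```bash
python3 - <<'E'
from h import *
p=read_camera('wrist'); save(p,'w6')
rect(p,'cork_mid',2);rect(p,'mid_board',1,(.004,.02));rect(p,'long_board',1,(.004,.02)); plan([.54,.274,.14],-3)
E
```

```text
S cork_mid 0.56 18432 z 0.1709 c [479.8 268.6] size [67.4 54.9] long-axis heading -2.7
S mid_board 0.67 17006 z 0.0071 c [548.5 271.7] size [115.8  79.1] long-axis heading -2.7
S long_board 0.65 20791 z 0.007 c [558.8 125.5] size [150.   74.9] long-axis heading 7.9
tcp [0.472  0.2685 0.139 ] head -3.01 clk 18.45 d [ 0.0677 -0.0091 -0.001 ] twist -0.01 rows 1.6857593174256011
```

View pics/w6.png

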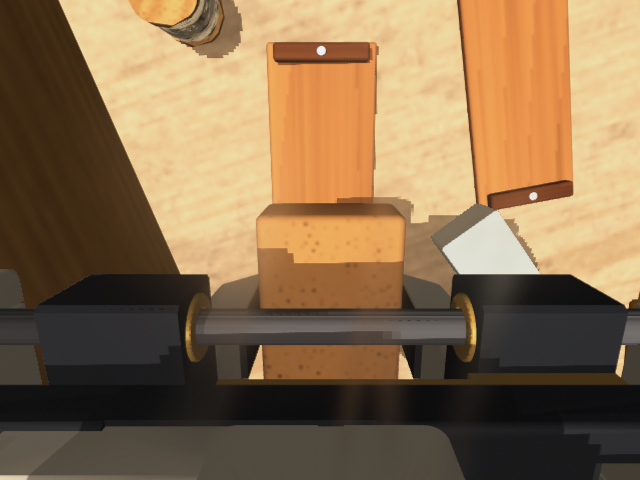

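The wrist view shows the cork held at (330,290) and the mid board ahead, with its far cleat at (321,50). There is a wall on the left, so I'll check its clearance.

```bash
python3 - <<'E'
from h import *
for c in ['wrist','top']:
    p=read_camera(c); X,u,v=pts(p)
    for x in (.46,.5,.54,.58,.62):
        m=(abs(X[:,0]-x)<.008)&(X[:,1]>.3)&(X[:,1]<.6)&(X[:,2]>.04)&(X[:,2]<.4)
        if c=='wrist': m&=X[:,2]<.1
        if m.any(): print(c,x,X[m][:,1].min().round(3),X[m][X[m][:,1].argmin()])
E
```

```text
wrist 0.46 0.407 [0.4525 0.4066 0.041 ]
wrist 0.5 0.416 [0.4932 0.416  0.0444]
wrist 0.54 0.427 [0.5324 0.4272 0.0675]
wrist 0.58 0.438 [0.5736 0.4377 0.0802]
wrist 0.62 0.339 [0.6234 0.3391 0.0502]
top 0.46 0.408 [0.4523 0.408  0.3661]
top 0.5 0.419 [0.4943 0.419  0.3422]
top 0.54 0.43 [0.5328 0.43   0.271 ]
top 0.58 0.439 [0.5734 0.4386 0.2808]
top 0.62 0.34 [0.6253 0.3402 0.0457]
```

send_rows --motion '[[[255,0.035,-0.004,0,0],[255,0.0703,-0.007,0,-0.3],[255,0.0703,-0.007,0.035,-0.3],[255,0.0703,-0.007,0.07,-0.3],[255,0.0703,-0.007,0.1,-0.3]]]'

```text
clock: 18.97
tcp_pos: [0.5427, 0.2719, 0.0373]
tool_rot: [[0.999, -0.048, -0.0], [-0.048, -0.999, -0.0], [-0.0, 0.0, -1.0]]
wrist_force: [-0.1, 0.0, -1.5]
gripper_width: 0.597
finger_force: 30.0
```

send_rows --motion '[[[255,0,0,0.01,0],[255,0,0,0.02,0],[255,0,0,0.028,0],[255,0,0,0.032,0],[255,0,0,0.032,0]]]'

```text
clock: 19.38
tcp_pos: [0.5427, 0.2729, 0.0074]
tool_rot: [[0.999, -0.047, 0.001], [-0.047, -0.999, 0.0], [0.001, -0.0, -1.0]]
wrist_force: [0.1, -0.3, 1.0]
gripper_width: 0.598
finger_force: 30.0
```

```bash
python3 - <<'E'
from h import *
p=read_camera('wrist'); rect(p,'cork_mid',1); plan([.5428,.2718,.0047],-2.7)
E
```

```text
S cork_mid 0.72 18207 z 0.0396 c [551.2 272. ] size [67.3 55. ] long-axis heading -2.9
tcp [0.5431 0.2732 0.0083] head -2.7 clk 19.4833 d [-0.0002  0.0014  0.0036] twist -0.0 rows 0.09433125581510007
```

send_rows --motion '[[[255,0,0,0.0015,0],[255,0,0,0.003,0],[255,0,0,0.003,0],[120,0,0,0.003,0],[0,0,0,0.003,0]]]'

```text
clock: 19.9
tcp_pos: [0.5425, 0.2729, 0.0043]
tool_rot: [[0.999, -0.047, 0.001], [-0.047, -0.999, 0.0], [0.001, -0.0, -1.0]]
wrist_force: [0.5, -0.0, 0.2]
gripper_width: 0.632
finger_force: 0.0
```

send_rows --motion '[[[0,0,0,0,0],[0,0,0,0,0],[0,0,0,-0.03,0],[0,0,0,-0.07,0],[0,0,0,-0.11,0]]]'

```text
clock: 20.32
tcp_pos: [0.5412, 0.2724, 0.114]
tool_rot: [[0.999, -0.047, -0.004], [-0.047, -0.999, -0.001], [-0.003, 0.001, -1.0]]
wrist_force: [1.5, 0.5, 0.7]
gripper_width: 0.972
finger_force: 0.0
```

send_rows --motion '[[[0,-0.036,0.01,0,0],[0,-0.07,0.03,0,-2],[0,-0.07,0.03,0,-7.5],[0,-0.07,0.03,0,-7.5]]]'

```text
clock: 20.65
tcp_pos: [0.4684, 0.2453, 0.1139]
tool_rot: [[0.996, 0.087, -0.002], [0.087, -0.996, -0.001], [-0.002, 0.001, -1.0]]
wrist_force: [-0.1, -0.5, -0.2]
gripper_width: 0.998
finger_force: 0.0
```

```bash
python3 - <<'E'
from h import *
p=read_camera('wrist'); rect(p,'cork_mid',2); rect(p,'mid_board',1,(.004,.02));rect(p,'long_board',1,(.004,.02)); plan([.47,-.18,.12],4.6)
E
```

```text
S cork_mid 0.71 12745 z 0.0369 c [542.3 272.6] size [84.9 54.9] long-axis heading -2.7
S mid_board 0.76 9643 z 0.0078 c [541.9 272.1] size [129.   79.2] long-axis heading -2.7
S long_board 0.57 25017 z 0.007 c [559.  125.4] size [150.4  74.8] long-axis heading 7.8
tcp [0.4725 0.2467 0.1143] head 4.66 clk 20.85 d [-0.0371  0.4251 -0.006 ] twist 0.06 rows 10.536114630205574
```

Cork placed within 1 mm. Now back for the stone.

send_rows --motion '[[[0,-0.002,0.0385,0,0],[0,-0.004,0.077,0,0],[0,-0.006,0.1155,0,0],[0,-0.008,0.154,0,0],[0,-0.01,0.1925,0,0]]]'

```text
clock: 21.27
tcp_pos: [0.4782, 0.0518, 0.114]
tool_rot: [[0.997, 0.082, 0.001], [0.082, -0.997, -0.0], [0.001, 0.0, -1.0]]
wrist_force: [0.2, -0.4, 1.1]
gripper_width: 1.002
finger_force: 0.0
```

send_rows --motion '[[[0,-0.002,0.0385,0,0],[0,-0.004,0.077,0,0],[0,-0.006,0.1155,0,0],[0,-0.008,0.154,0,0],[0,-0.01,0.1925,0,0]]]'

```text
clock: 21.68
tcp_pos: [0.4841, -0.1417, 0.114]
tool_rot: [[0.997, 0.082, 0.001], [0.082, -0.997, -0.0], [0.001, 0.001, -1.0]]
wrist_force: [1.0, -0.3, 1.3]
gripper_width: 0.994
finger_force: 0.0
```

send_rows --motion '[[[0,-0.001,0.021,0,0],[0,-0.001,0.041,0,0],[0,-0.001,0.041,0,0],[0,-0.001,0.041,0,0]]]'

```text
clock: 22.02
tcp_pos: [0.4862, -0.1812, 0.1137]
tool_rot: [[0.997, 0.08, 0.0], [0.08, -0.997, 0.0], [0.0, -0.0, -1.0]]
wrist_force: [-0.4, 0.2, 0.0]
gripper_width: 0.999
finger_force: 0.0
```

```bash
python3 - <<'E'
from h import *
p=read_camera('wrist'); rect(p,'stone_mid',1); plan([.4857,-.1796,.004],4.6)
E
```

```text
S stone_mid 0.86 13557 z 0.0313 c [ 499.5 -178.5] size [122.2  50.1] long-axis heading 4.6
tcp [ 0.4858 -0.1794  0.1137] head 4.76 clk 22.1167 d [-0.0001  0.0002  0.1097] twist 0.16 rows 2.7092982214664962
```

send_rows --motion '[[[0,0,0,0.036,0],[0,0,0,0.072,0],[0,0,0,0.1,0],[0,0,0,0.108,0],[0,0,0,0.109,0]]]'

```text
clock: 22.53
tcp_pos: [0.4845, -0.1784, 0.0034]
tool_rot: [[0.996, 0.085, -0.004], [0.085, -0.996, 0.002], [-0.004, -0.002, -1.0]]
wrist_force: [-0.3, 0.1, 0.5]
gripper_width: 1.001
finger_force: 0.0
```

send_rows --motion '[[[0,0,0,0,0],[255,0,0,0,0],[255,0,0,0,0],[255,0,0,0,0],[255,0,0,0,0]]]'

```text
clock: 22.95
tcp_pos: [0.4862, -0.1804, 0.0061]
tool_rot: [[0.997, 0.083, 0.002], [0.083, -0.997, -0.001], [0.002, 0.001, -1.0]]
wrist_force: [0.2, -0.3, -0.6]
gripper_width: 0.765
finger_force: 0.0
```

send_rows --motion '[[[255,0,0,0,0],[255,0,0,0,0],[255,0,0,0,0],[255,0,0,0,0]]]'

```text
clock: 23.28
tcp_pos: [0.4855, -0.18, 0.0052]
tool_rot: [[0.997, 0.083, 0.0], [0.083, -0.997, 0.0], [0.0, -0.0, -1.0]]
wrist_force: [-0.1, 2.1, 3.2]
gripper_width: 0.548
finger_force: 30.0
```

send_rows --motion '[[[255,0,0,-0.015,0],[255,0,0,-0.04,0],[255,0,0,-0.08,0],[255,0,0,-0.12,0],[255,0.002,-0.02,-0.12,0]]]'

```text
clock: 23.7
tcp_pos: [0.49, -0.1642, 0.132]
tool_rot: [[0.997, 0.081, 0.012], [0.081, -0.997, -0.008], [0.011, 0.009, -1.0]]
wrist_force: [2.9, -1.2, -2.6]
gripper_width: 0.547
finger_force: 30.0
```

send_rows --motion '[[[255,0.0035,-0.035,0,0],[255,0.007,-0.07,0,0],[255,0.0105,-0.105,0,0],[255,0.014,-0.14,0,0],[255,0.0175,-0.175,0,0]]]'

```text
clock: 24.12
tcp_pos: [0.488, 0.0174, 0.1245]
tool_rot: [[0.997, 0.083, -0.001], [0.083, -0.997, -0.0], [-0.001, -0.0, -1.0]]
wrist_force: [1.2, 0.8, -3.9]
gripper_width: 0.541
finger_force: 30.0
```

send_rows --motion '[[[255,0.0035,-0.035,0,0],[255,0.007,-0.07,0,0],[255,0.01,-0.1,0,-3],[255,0.01,-0.1,0,-3],[255,0.01,-0.1,0,-3]]]'

```text
clock: 24.53
tcp_pos: [0.4896, 0.1178, 0.1244]
tool_rot: [[0.99, 0.139, -0.001], [0.139, -0.99, -0.0], [-0.001, 0.0, -1.0]]
wrist_force: [0.1, -0.3, -2.8]
gripper_width: 0.538
finger_force: 30.0
```

```bash
python3 - <<'E'
from h import *
p=read_camera('wrist'); save(p,'w7'); rect(p,'stone_mid',1); rect(p,'long_board',1,(.004,.02)); plan([.5785,.128,.125],7.8)
q=read_camera('top'); rect(q,'long_board',1,(.004,.02)); rect(q,'stone_mid');rect(q,'mid_board',1,(.002,.02));rect(q,'short_board',1,(.002,.02))
E
```

```text
S stone_mid 0.63 28854 z 0.1505 c [512.4 120.4] size [104.3  50.1] long-axis heading 8.0
S long_board 0.72 12796 z 0.007 c [608.1 132. ] size [74.7 74.2] long-axis heading 8.0
tcp [0.4901 0.1155 0.1246] head 7.73 clk 24.6833 d [ 0.0893 -0.0005 -0.0005] twist -0.07 rows 2.2040184315251166
S long_board 0.62 409 z 0.009 c [637.3 139.1] size [74.7 64.3] long-axis heading -83.7
S stone_mid 0.58 145 z 0.1509 c [440.  109.8] size [57.8 44. ] long-axis heading 86.8
S mid_board 0.39 51 z 0.0115 c [488.7 307.6] size [25.7 16.1] long-axis heading 21.8
S short_board 0.95 633 z 0.0084 c [524.4 -23. ] size [100.4  60.1] long-axis heading 5.7
```

View pics/w7.png

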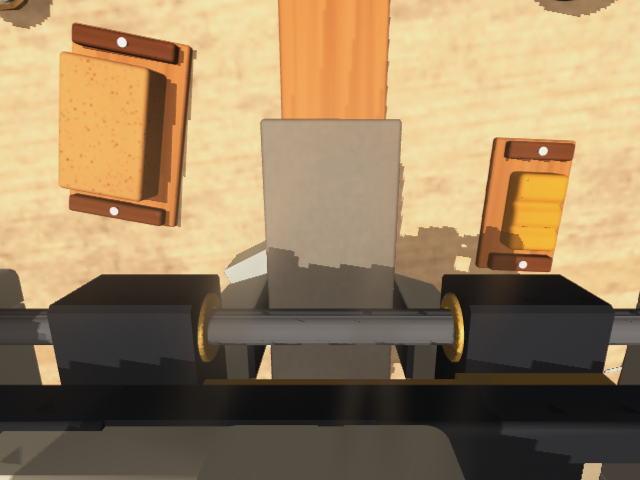

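The wrist view shows the stone held level at (330,200) over the long board. The cork and the wax are seated on their boards at (120,125) and (535,215). The far end of the long board is out of frame, so I'll advance and measure it.

send_rows --motion '[[[255,0.036,0,0,0],[255,0.072,0.001,0,0],[255,0.0907,0.0013,0.02,0],[255,0.0907,0.0013,0.04,0],[255,0.0907,0.0013,0.04,0]]]'

```text
clock: 25.35
tcp_pos: [0.5786, 0.1265, 0.0807]
tool_rot: [[0.991, 0.134, -0.007], [0.134, -0.991, -0.001], [-0.008, -0.0, -1.0]]
wrist_force: [-1.3, 0.0, -3.8]
gripper_width: 0.54
finger_force: 30.0
```

```bash
python3 - <<'E'
from h import *
p=read_camera('wrist'); save(p,'w8'); rect(p,'stone_mid',1); rect(p,'long_board',1,(.004,.02)); rect(p,'long_board',1,(.014,.022)); plan([.579,.127,.0055],7.9)
E
```

```text
S stone_mid 0.86 29194 z 0.1067 c [601.3 129. ] size [104.6  50.1] long-axis heading 7.7
S long_board 0.69 3763 z 0.0162 c [665.7 140.2] size [72.6 17.7] long-axis heading -82.4
S long_board 0.69 2364 z 0.0168 c [666.6 140.1] size [62.1 12. ] long-axis heading -81.6
tcp [0.5806 0.1272 0.0862] head 7.77 clk 25.55 d [-0.0017 -0.      0.0807] twist -0.13 rows 1.9931005250990068
```

View pics/w8.png

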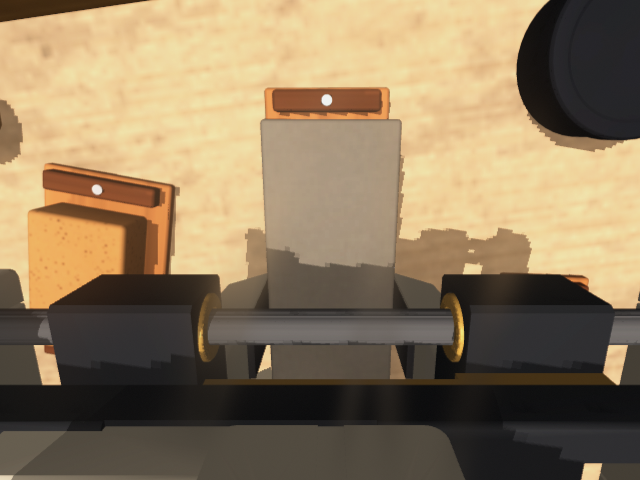

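The far cleat at (326,100) and the stone's edge at (330,122) put the stone within about 2 mm of the board's centre. I'll lower it.

send_rows --motion '[[[255,0,-0.002,0.025,0],[255,0,-0.002,0.05,0],[255,0,-0.002,0.065,0],[255,0,-0.002,0.074,0],[255,0,-0.002,0.077,0]]]'

```text
clock: 25.97
tcp_pos: [0.5798, 0.1293, 0.0078]
tool_rot: [[0.991, 0.135, -0.001], [0.135, -0.991, -0.0], [-0.001, 0.0, -1.0]]
wrist_force: [-0.4, 0.5, -3.5]
gripper_width: 0.542
finger_force: 30.0
```

send_rows --motion '[[[255,0,0,0,0],[255,0,0,0,0]]]'

```text
clock: 26.13
tcp_pos: [0.5811, 0.1294, 0.0094]
tool_rot: [[0.991, 0.135, 0.002], [0.135, -0.991, 0.0], [0.002, 0.0, -1.0]]
wrist_force: [-0.4, -0.3, -2.4]
gripper_width: 0.541
finger_force: 30.0
```

```bash
python3 - <<'E'
from h import *
p=read_camera('wrist'); rect(p,'stone_mid',1); rect(p,'long_board',1,(.014,.022)); plan([.579,.127,.0055],7.8)
E
```

```text
S stone_mid 0.58 29141 z 0.0357 c [603.6 131.9] size [104.5  50.1] long-axis heading 7.8
S long_board 0.96 5014 z 0.0168 c [632.8 135.5] size [80.8 62. ] long-axis heading 7.8
tcp [0.581  0.1294 0.0093] head 7.78 clk 26.2833 d [-0.0023  0.0021  0.0038] twist -0.02 rows 0.12082938815671126
```

send_rows --motion '[[[255,-0.0025,0,0,0],[255,-0.0025,0,0.002,0],[255,-0.0025,0,0.004,0],[255,-0.0025,0,0.004,0],[255,-0.0025,0,0.004,0]]]'

```text
clock: 26.7
tcp_pos: [0.5777, 0.129, 0.0052]
tool_rot: [[0.991, 0.136, 0.001], [0.136, -0.991, -0.0], [0.001, 0.0, -1.0]]
wrist_force: [-3.7, -0.6, 7.2]
gripper_width: 0.542
finger_force: 30.0
```

send_rows --motion '[[[120,0,0,0,0],[0,0,0,0,0],[0,0,0,0,0],[0,0,0,0,0],[0,0,0,0,0]]]'

```text
clock: 27.12
tcp_pos: [0.5778, 0.129, 0.004]
tool_rot: [[0.991, 0.135, 0.0], [0.135, -0.991, -0.0], [0.0, 0.0, -1.0]]
wrist_force: [-0.4, 0.7, -0.6]
gripper_width: 0.779
finger_force: 0.0
```

send_rows --motion '[[[0,0,0,-0.03,0],[0,0,0,-0.07,0],[0,0,0,-0.11,0],[0,-0.04,0,-0.15,0],[0,-0.08,0,-0.17,0]]]'

```text
clock: 27.53
tcp_pos: [0.5151, 0.1202, 0.1678]
tool_rot: [[0.991, 0.135, 0.006], [0.135, -0.991, 0.0], [0.006, 0.0, -1.0]]
wrist_force: [0.7, -0.7, 1.4]
gripper_width: 0.997
finger_force: 0.0
```

send_rows --motion '[[[0,-0.03,0,0,0],[0,-0.04,0,0,0],[0,-0.04,0,0,0]]]'

```text
clock: 27.78
tcp_pos: [0.4714, 0.1147, 0.1658]
tool_rot: [[0.991, 0.136, 0.0], [0.136, -0.991, -0.0], [0.0, 0.0, -1.0]]
wrist_force: [0.3, 0.2, -0.6]
gripper_width: 0.998
finger_force: 0.0
```

```bash
python3 - <<'E'
from h import *
p=read_camera('wrist'); rect(p,'stone_mid',1); rect(p,'long_board',1,(.004,.022)); rect(p,'cork_mid');rect(p,'wax_mid',2); rect(p,'mid_board',1,(.004,.022));rect(p,'short_board',1,(.004,.022))
q=read_camera('scene'); save(q,'s9'); rep(q,['finger_bar','flask'],1); print(read_state()['clock'])
E
```

```text
S stone_mid 0.82 12512 z 0.0313 c [568.  127.1] size [129.3  50. ] long-axis heading 7.8
S long_board 0.69 6287 z 0.0071 c [561.4 125.5] size [157.9  74.1] long-axis heading 7.9
S cork_mid 0.89 9213 z 0.0369 c [542.2 272.2] size [85.  55.4] long-axis heading -2.5
S wax_mid 0.79 1287 z 0.0249 c [359.1  -4.3] size [43.  34.3] long-axis heading -81.6
S wax_mid 0.75 2875 z 0.0274 c [527.4 -23.8] size [54.6 34.1] long-axis heading 5.8
S mid_board 0.64 6640 z 0.0079 c [541.9 271.6] size [128.7  79.5] long-axis heading -2.9
S short_board 0.72 4703 z 0.0076 c [528.6 -23.7] size [98.2 58.2] long-axis heading 5.7
T finger_bar 0.86 [ 0.6628 -0.1642  0.2455] [395. 203.]
T flask 0.76 [ 0.6764 -0.3673 -0.0014] [404. 399.]
28.2833
```

View pics/s9.png

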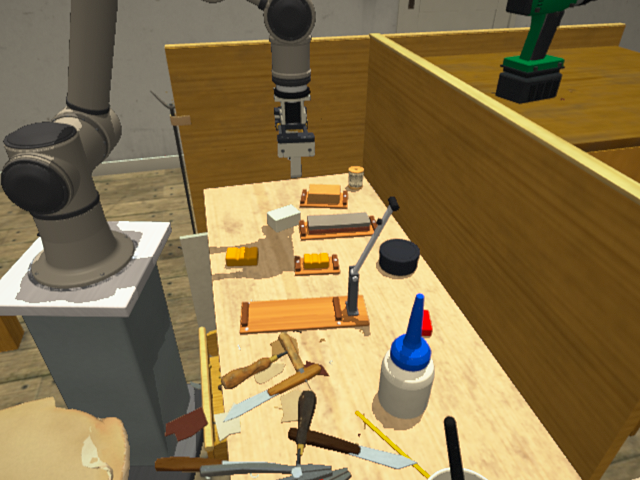

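The picture shows all three blocks on their boards, at (325,195), (337,222) and (317,262). The finger leans back at (370,245), the rest is empty and the flask stands where it was.

```bash
python3 -c "
from station import *
print(finish_job())"
```

```text
the job is handed in; nothing more can be done
None
```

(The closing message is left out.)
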